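# Set a vial carousel back one notch

### The job

The vial carousel has been advanced one step too far. With a fingertip, tip its ratchet pawl up out of the teeth, push the wheel backward (clockwise seen from above) by one notch using its pegs, then tip the pawl back so that it drops fully in between the teeth again. Push only: pick nothing up, keep the vials standing in their wells and leave the other things on the cart where they are.

Things in the scene. Friction and masses are not known exactly. Their poses are not given: they have to be found in the camera images.
- carousel: grey fixed base of the vial carousel. Origin on the table exactly below the wheel's axis, z up; its +y axis points from the wheel's axis towards the pawl bracket. The pawl's pivot lies along base x, 145 mm out on the +y axis, 62 mm above the table
- wheel (a joint): wheel angle, rad: 0 at start, grows counter-clockwise seen from above (forward); backward is negative, one notch = 0.785. About 2 N at a peg turns it; it stays where left. Pawl in: blocked backward beyond 0.05, forward it clicks over the teeth. One notch back, the pawl drops fully in between -0.82 and -0.58
- pawl (a joint): tilt of the pawl, rad: 0 with its nose fully down between the teeth, 0.95 tipped fully back and out. Weighted over-centre: let go below about 0.45 it falls in, above that it falls back and stays out; under 1 N at the tab moves it
- pawl_tab (a point): centre of the crossbar (14 mm thick, 30 mm wide, along base x) topping the pawl's thumb tab, a 6 mm plate; 65 mm from the pivot. Pawl in: the tab leans 0.3 rad towards the wheel, bar centre 124 mm above the table. Pushing the tab away from the wheel lifts the nose. Tipped out: it leans 0.65 rad away from the wheel, bar centre 114 mm above the table, and the nose arm rises on the wheel side of the tab
- wheel_hub (a point): point on the wheel's axis, at the hub top, 60 mm above the table. The flat aluminium wheel is 230 mm across, its face 30 mm above the table; eight ratchet teeth on the rim rise to 39 mm; eight white square wells, 50 mm from the axis, rise to 46 mm
- wheel_post (a point): top centre (68 mm above the table) of one of the wheel's eight upright steel pegs for pushing: 12 mm thick, 85 mm from the axis, 45 degrees apart, clear gaps of 53 mm. This one starts 67.5 degrees clockwise of base x, nearly opposite the pawl, and turns with the wheel
- vial0_mid (a point): centre (half-way up) of a capped glass vial, 22 mm across and 45 mm high, standing loose in one of the wheel's wells, its top 77 mm above the table
- vial1_mid (a point): centre (half-way up) of a capped glass vial, 22 mm across and 45 mm high, standing loose in one of the wheel's wells, its top 77 mm above the table
- vial2_mid (a point): centre (half-way up) of a capped glass vial, 22 mm across and 45 mm high, standing loose in one of the wheel's wells, its top 77 mm above the table
- vial3_mid (a point): centre (half-way up) of a capped glass vial, 22 mm across and 45 mm high, standing loose in one of the wheel's wells, its top 77 mm above the table
- spare_vial: loose bystander: a capped glass vial 22 mm across, 45 mm high, standing on the table; origin at the centre of its underside
- tape_roll: loose bystander: flat white ring of tape, 80 mm across, 18 mm high; origin under its centre
- saline: loose bystander: clear plastic bottle 52 mm across, 95 mm high; origin under its centre
- carton: loose bystander: white carton 50 x 90 x 40 mm high; origin under its centre
- syringe: loose bystander: lying syringe about 120 mm long, 16 mm high; origin under its middle
- pot: loose bystander: small open steel cup 64 mm across, 35 mm high; origin under its centre

How it is judged (in metres and radians):
On the way, in this order (a step that is already met when the one before it is completed fails the run):
1. the pawl is tipped out past its balance point and stays out, the wheel not yet turned back (value of joint pawl above 0.6 rad and value of joint wheel above -0.4 rad), for 0.2 s.
2. the wheel is pushed back by one notch with the pawl out (value of joint wheel between -0.86 and -0.54 rad and value of joint pawl above 0.5 rad), for 0.2 s.
3. the pawl has dropped into the notch (value of joint pawl below 0.06 rad and value of joint wheel between -0.86 and -0.54 rad), for 0.2 s.
At the end, for the whole second after the job is handed in: the wheel is at rest one notch back (between -0.86 and -0.54 rad), the pawl is fully down between the teeth (under 0.06 rad), the four vials stand in their wells (within 6 mm, upright within 0.2 rad), and the other things are within 20 mm of where they were (all of step 3 and velocity of joint wheel between -0.05 and 0.05 rad/s and height (world z) of vial0_mid between 0.05 and 0.06 m and horizontal distance between vial0_mid and wheel_hub between 0.044 and 0.056 m and angle between each of vial0_mid, vial1_mid, vial2_mid, vial3_mid's own z axis and vertical below 0.2 rad and height (world z) of vial1_mid between 0.05 and 0.06 m and horizontal distance between vial1_mid and wheel_hub between 0.044 and 0.056 m and height (world z) of vial2_mid between 0.05 and 0.06 m and horizontal distance between vial2_mid and wheel_hub between 0.044 and 0.056 m and height (world z) of vial3_mid between 0.05 and 0.06 m and horizontal distance between vial3_mid and wheel_hub between 0.044 and 0.056 m and distance of each of spare_vial, tape_roll, saline, carton, syringe, pot from where it was at the start of the episode below 0.02 m); the robot touches nothing.
It fails at once if a vial is lifted or tipped out of its well (height (world z) of any of vial0_mid, vial1_mid, vial2_mid, vial3_mid above 0.072 m or angle between any of vial0_mid, vial1_mid, vial2_mid, vial3_mid's own z axis and vertical above 0.6 rad).
It fails at once if a bystander is lifted or knocked away (distance of any of spare_vial, tape_roll, saline, carton, syringe, pot from where it was at the start of the episode above 0.03 m or height (world z) of any of spare_vial, tape_roll, saline, carton, syringe, pot above 0.015 m).
It also fails if it takes over 48 s, if anything falls off the work surface, if the arm or the gripper's body presses on something with over 40 N, if the wrist force passes 120 N, or if a joint passes its speed limit or range.

### The arm

A 6-joint arm with a two-finger parallel gripper is mounted at the origin on the work surface. World frame = base frame: x ahead of the robot, y to its left, z up, the work surface at z = 0. Lengths are in mm, angles in rad, forces in N, time in s.
With the tool pointing down it reaches from about 275 to 750 mm from the base axis. Payload 10.2 kg.
Tool frame: the origin (TCP) lies midway between the tips of the shut fingers; the grasp point (between the pads) lies 19 mm behind it; z points along the fingers, y is the line along which they close (so a half turn about z gives the same grasp; the last joint's range is limited). The gripper opens to 85 mm and grips with 20 to 120 N. Pads are 22 mm wide; open, the fingers measure 114 mm over their backs; the gripper's body (76 mm by 85 mm) begins 54 mm behind the grasp point. The pads swing forward as they close: fully open they stand 13 mm farther back than shut.
Start: joints at [-0.223, 0.313, 1.498, -0, 1.331, -0.223], TCP at [525.006, -0.013, 231.294] pointing down, gripper open.
Joint ranges: [-2.94, 2.94], [-0.97, 2.17], [0.19, 2.56], [-1.23, 4.37], [0.02, 3.11], [-2.88, 2.88]. Speed limits (rad/s): [2.39, 2.39, 3.01, 3.14, 3.14, 3.14].

### API

Orientations are given as a unit quaternion [w, x, y, z].
In Python, from rig import ctrl gives the robot as it stands.
- The arm moves only by the tool send_rows, never from a script. Its argument "targets" is a list of rows, each a list of 7 numbers: the closure, from -1 (fully open) to 1 (shut), so that 0 is half open, then the shift along the tool's x, y, z in m, then the turn, a rotation vector about the tool's x, y, z in rad. In form: [[claw, dx, dy, dz, ax, ay, az], ...]. A call has exactly 10 rows; each row shifts and turns the commanded pose from where the row before left it, along the tool's axes as they then stand; what a row does not reach is not made up. A row lasts 1/8 s, in which the tool goes at most 62.5 mm and 10.7 degrees, less where a joint would pass 70% of its speed; a pose out of reach is approached as far as the arm can. A call with a gripper value outside its range is refused whole. The fingers move at their own pace and stop on an object; "squeeze" is the grip in N (left out, the last holds). Time passes only in rows, so rows that do not move let the fingers close, or fill a call up. It gives the time, the measured TCP pose, the force, the opening and the grip force at its end, in the units of the state.
- ctrl.sense(): the state, without advancing time (a new reading comes with each control period).
- ctrl.capture(name): name is "scene" or "side" or "wrist"; returns a dict with "img" (384x512x3 uint8, red, green, blue), "camera_matrix" (3x3 intrinsics, pixels), "R" (3x3) and "t" (3): a world point X has camera coordinates R X + t. Camera axes: x right, y down, z forward; pixel columns grow to the right and rows downward; lengths in mm; the calibration is good to about 2 mm. A picture is of the moment at which its call begins. There is no depth.
- ctrl.finish_job(): hands the job in; it is judged then, once.
Trained networks look in a picture, given as the dict that the camera call returned (one of the last four; its "shot" number tells which), for a name from the list of things; names that differ only in an ending like _2 or _b are one class to them, and where a whole thing is asked for, a point or a joint stands for the part that bears it (a point fixed in the world has none). Each returns a list of dicts, best first, with "score" (0 to 1); they miss things now and then, are a little off and sometimes report something else, mostly with a low value. They report only what shows in the picture. A call takes as long as a camera call.
- ctrl.boxes_of(query, picture): "extent" ([left, top, width, height] in pixels, round what is visible of it).
- ctrl.landmark_of(query, picture): "point" ([column, row] in pixels: a listed point, or the origin of a listed thing).
The state is a dict: "time_s": time; "joints": joint angles; "dq": joint speeds; "tau": joint torques, N m; "eef_pos": TCP position; "ee_rot": TCP orientation; "force": force on the tool from outside, world axes, zero at the start; "wrist_torque": the same for the moment, N m; "grip_width": opening from 0.0 (shut) to 1.0 (fully open); "grip_force": force on a finger pad.
Only numpy, scipy, OpenCV 4.12 (cv2) and the standard library are available. Lean on these libraries where they do the work, as an engineer would, in place of code of your own. Each camera call takes 0.05 s, during which the arm holds its last target. There are 200 camera calls.

## Working session

There is one attempt and no reset: what is moved stays moved. The work goes in short steps, Python scripts to look and compute and a tool call to move; the robot and the scene stay as the last step left them, time stands still between calls to the robot, and variables do not carry over. Pictures are saved under pics/ and viewed, at most 10 in all, crops included, and the job is handed in when it is done.

Besides the shell and the picture viewer there is one more tool, called by a JSON object that holds its "fn" and its "kwargs". send_rows: Moves the arm, as the interface text tells. Its arguments: {"type":"object","properties":{"targets":{"type":"array"},"squeeze":{"type":"number"}},"required":["targets"]}

```bash
mkdir -p pics; ls; cat > h.py <<'E'
import numpy as np, cv2
from rig import ctrl
def ray(p,uv):
    d=np.linalg.inv(p["camera_matrix"])@np.array([uv[0],uv[1],1.]); R=np.array(p["R"]);t=np.array(p["t"])
    return -R.T@t, R.T@d
def atz(p,uv,z):
    c,d=ray(p,uv); return c+d*(z-c[2])/d[2]
def proj(p,X):
    x=np.array(p["camera_matrix"])@(np.array(p["R"])@np.array(X,float)+np.array(p["t"])); return x[:2]/x[2]
def save(p,n): cv2.imwrite("pics/"+n,cv2.cvtColor(p["img"],cv2.COLOR_RGB2BGR))
E
python3 - <<'E'
from h import *
Z={"carousel":0,"pawl_tab":124,"wheel_hub":60,"wheel_post":68,"vial0_mid":54.5,"spare_vial":0,"tape_roll":0,"saline":0,"carton":0,"syringe":0,"pot":0}
ims=[]
for n in ["scene","side"]:
    p=ctrl.capture(n); ims.append(p["img"])
    print(n, (-np.array(p["R"]).T@p["t"]).round())
    for q,z in Z.items():
        for r in ctrl.landmark_of(q,p)[:4 if 'vial0' in q else 2]:
            print(q,round(r["score"],2),np.round(r["point"]),atz(p,r["point"],z).round(1))
cv2.imwrite("pics/a.png",cv2.cvtColor(cv2.resize(np.vstack(ims),(450,600)) if 0 else ims[0],cv2.COLOR_RGB2BGR))
cv2.imwrite("pics/b.png",cv2.cvtColor(ims[1],cv2.COLOR_RGB2BGR))
print(ctrl.sense())
E
```

```text
pics
scene [1371.  344.  899.]
carousel 0.74 [244. 199.] [531.5 -98.9   0. ]
pawl_tab 0.51 [281. 184.] [549.   29.3 124. ]
wheel_hub 0.68 [244. 185.] [532.5 -98.3  60. ]
wheel_hub 0.21 [229. 182.] [ 537.  -145.5   60. ]
wheel_post 0.9 [214. 182.] [ 564.  -183.6   68. ]
vial0_mid 0.49 [232. 199.] [ 595.6 -107.6   54.5]
vial0_mid 0.43 [182. 173.] [ 553.1 -306.6   54.5]
spare_vial 0.44 [281. 244.] [654.1  73.6   0. ]
spare_vial 0.24 [243. 196.] [ 519.2 -109.7    0. ]
tape_roll 0.89 [184. 213.] [ 657.4 -241.2    0. ]
saline 0.93 [403. 296.] [687.3 415.2   0. ]
carton 0.61 [184. 170.] [ 486.1 -350.4    0. ]
syringe 0.6 [401. 218.] [419.2 362.1   0. ]
pot 0.77 [192. 152.] [ 383.8 -379.8   -0. ]
pot 0.65 [230. 179.] [ 462.6 -185.6    0. ]
side [512. 833. 811.]
carousel 0.78 [271. 199.] [ 536.8 -113.6    0. ]
pawl_tab 0.66 [268. 197.] [541.3  22.3 124. ]
wheel_hub 0.83 [271. 190.] [537.5 -85.6  60. ]
wheel_post 0.79 [265. 171.] [ 563.2 -172.1   68. ]
vial0_mid 0.57 [257. 187.] [584.6 -99.9  54.5]
vial0_mid 0.19 [241. 171.] [ 644.7 -179.5   54.5]
spare_vial 0.63 [228. 240.] [648.6  82.2   0. 
[... 410 characters left out ...]
. ]
{'time_s': 1.2, 'joints': array([-2.23390151e-01,  3.12899863e-01,  1.49768700e+00,  9.52552377e-06,
        1.33096655e+00, -2.23433401e-01]), 'dq': array([-0.00098142, -0.00104068, -0.00117074,  0.00083718, -0.00037332,
        0.00068701]), 'tau': array([ 5.20939593e-04, -4.12173879e+01, -2.59902459e+01, -1.59968213e-04,
        4.94284322e-04, -5.97513804e-05]), 'eef_pos': array([ 5.25019612e+02, -9.02819763e-03,  2.31299145e+02]), 'ee_rot': array([1.41353281e-05, 7.07092290e-01, 7.07121272e-01, 1.43686558e-05]), 'force': array([ 0.33282966, -0.2084839 , -0.47146468]), 'wrist_torque': array([-0.02822688,  0.0248229 , -0.00216545]), 'grip_force': 0.0, 'grip_width': 0.9986737691858549}
```

View pics/a.png

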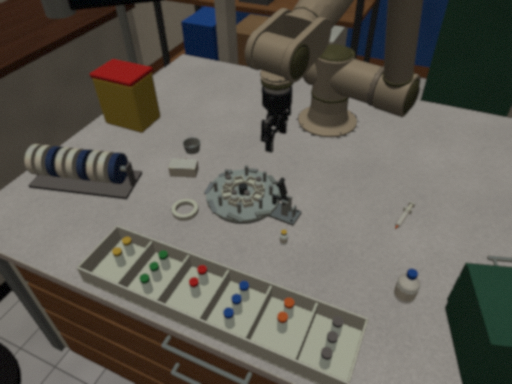

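View pics/b.png

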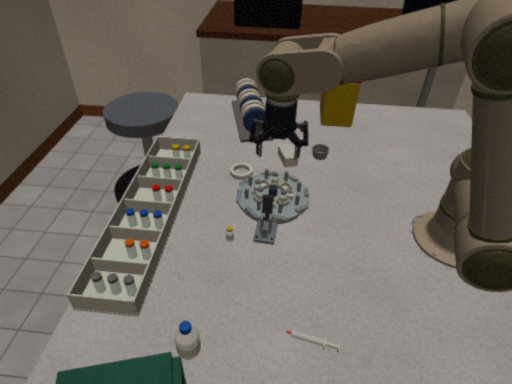

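The scene view shows the carousel around (244,190) with its pawl at (283,190). The side view shows the tab at (268,200) and the spare vial at (229,232). I'll take a closer look from the wrist camera.

```bash
python3 - <<'E'
from h import *
p=ctrl.capture("wrist"); save(p,"c.png"); print((-np.array(p["R"]).T@p["t"]).round(), np.array(p["R"]).round(2).tolist())
Z={"carousel":0,"pawl_tab":124,"wheel_hub":60,"wheel_post":68,"vial0_mid":54.5,"spare_vial":0}
for q,z in Z.items():
    for r in ctrl.landmark_of(q,p)[:4 if 'vial0' in q else 2]:
        print(q,round(r["score"],2),np.round(r["point"]),atz(p,r["point"],z).round(1))
E
```

```text
[523.  66. 374.] [[1.0, 0.0, -0.0], [0.0, -0.97, 0.26], [-0.0, -0.26, -0.97]]
carousel 0.56 [261. 234.] [ 530.1 -101.     0. ]
pawl_tab 0.56 [279. 162.] [543.3  23.  124. ]
wheel_hub 0.6 [264. 256.] [ 533.4 -103.7   60. ]
wheel_hub 0.35 [261. 233.] [528.7 -73.9  60. ]
wheel_post 0.77 [282. 315.] [ 556.  -182.1   68. ]
vial0_mid 0.93 [308. 257.] [ 587.4 -108.    54.5]
spare_vial 0.59 [353. 101.] [645.1  79.5   0. ]
```

View pics/c.png

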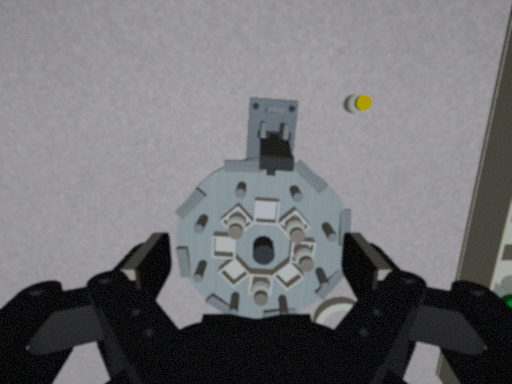

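The wrist view is clear. The hub is near (263,250), the bar near (275,153), the spare vial at (358,103) and the tape roll at (335,312). I'll overlay the model to check the estimate.

```bash
cat >> h.py <<'E'
def base(C,psi,x,y,z):
    c,s=np.cos(psi),np.sin(psi); return np.array([C[0]+c*x-s*y,C[1]+s*x+c*y,z])
def overlay(p,C,psi,f,crop,k,wh=0,tilt=0):
    im=cv2.resize(cv2.cvtColor(p["img"],cv2.COLOR_RGB2BGR),None,fx=k,fy=k,interpolation=cv2.INTER_CUBIC)
    im=cv2.convertScaleAbs(im,alpha=1.5,beta=20)
    def poly(P,col): cv2.polylines(im,[np.int32([(proj(p,q)+.5)*k for q in P])],True,col,1)
    circ=lambda x,y,z,r:[base(C,psi,x+r*np.cos(a),y+r*np.sin(a),z) for a in np.linspace(0,6.28,40)]
    poly(circ(0,0,30,115),(0,255,0)); poly(circ(0,0,60,3),(0,0,255))
    for i in range(8):
        a=np.radians(-67.5+45*i)+wh; poly(circ(85*np.cos(a),85*np.sin(a),68,6),(0,0,255) if i else (255,0,255))
    b=-.3+tilt; y=145+65*np.sin(b); z=62+65*np.cos(b)
    poly([base(C,psi,u,y+v,z+7) for u,v in((-15,-7),(15,-7),(15,7),(-15,7))],(0,255,255))
    x0,y0,w,h=[int(v*k) for v in crop]; cv2.imwrite("pics/"+f,im[y0:y0+h,x0:x0+w])
E
python3 - <<'E'
from h import *
p=ctrl.capture("wrist"); overlay(p,(532,-98),-0.09,"d.png",(160,85,210,250),2.4)
E
```

```text
(no output)
```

View pics/d.png

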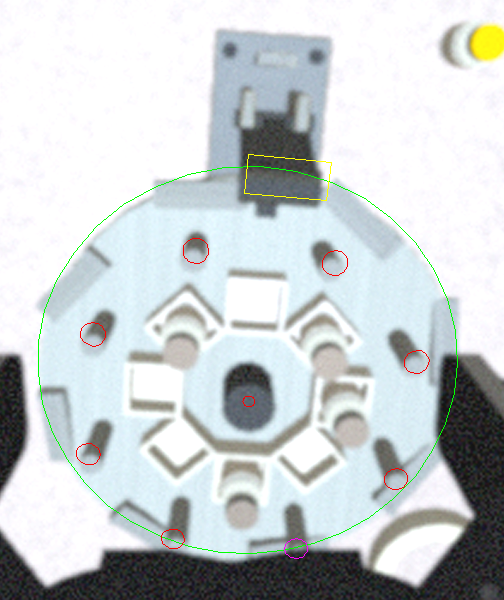

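{"fn": "send_rows", "kwargs": {"targets": [[1,-0.005,0.008,0.02,0,0,0],[1,0,0.008,0.02,0,0,0],[1,0,0,0.01,0,0,0],[1,0,0,0.01,0,0,0],[1,0,0,0.01,0,0,0],[1,0,0,0.01,0,0,0],[1,0,0,0.019,0,0,0],[1,0,0,0.02,0,0,0],[1,0,0,0,0,0,0],[1,0,0,0,0,0,0]], "squeeze": 40}}

```text
time_s: 2.85
eef_pos: [541.4, -5.1, 113.0]
ee_rot: [0.0, 0.707, 0.707, 0.0]
force: [-0.5, 0.1, 0.4]
grip_width: 0.002
grip_force: 0.0
```

Next I push the tab away from the wheel: +57 mm in world y, rising slightly at the end.

{"fn": "send_rows", "kwargs": {"targets": [[1,0.006,0,0,0,0,0],[1,0.006,0,0,0,0,0],[1,0.006,0,0,0,0,0],[1,0.007,0,0,0,0,0],[1,0.007,0,0,0,0,0],[1,0.007,0,0,0,0,0],[1,0.007,0,0,0,0,0],[1,0.007,0,0,0,0,0],[1,0.004,0,0,0,0,0],[1,0,0,0,0,0,0]]}}

```text
time_s: 4.1
eef_pos: [541.0, 52.2, 112.3]
ee_rot: [-0.0, 0.707, 0.707, -0.0]
force: [-0.3, 0.4, -0.2]
grip_width: -0.001
grip_force: 0.0
```

```bash
python3 - <<'E'
from h import *
p=ctrl.capture("side"); cv2.imwrite("pics/e.png",cv2.cvtColor(cv2.resize(p["img"][110:270,200:350],None,fx=3.5,fy=3.5),cv2.COLOR_RGB2BGR))
print(ctrl.sense()["force"],[ (r["score"],r["point"]) for r in ctrl.landmark_of("pawl_tab",p)], proj(p,base((532,-98),-.075,0,184,114)),proj(p,base((532,-98),-.075,0,126,124)))
E
```

```text
[ 0.16937696  0.18299969 -0.65784617] [(0.44, [263.2, 211.6])] [264.9404865  214.64568658] [268.32611586 197.83899223]
```

View pics/e.png

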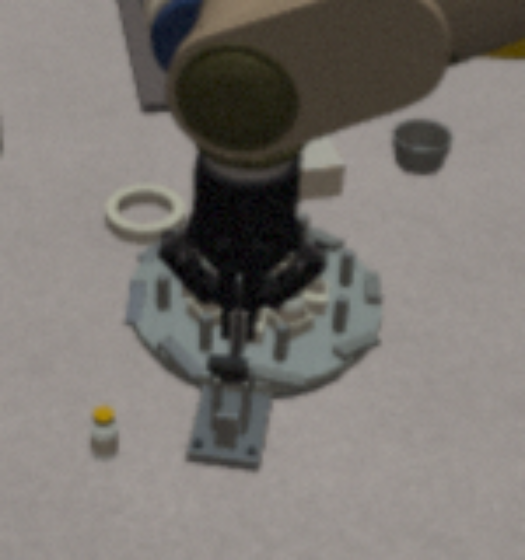

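The bar sits at the predicted tipped-out position, full-image (265,215), so the pawl is out. The vials stand and the bystanders are in place. Next I move over to the pegs.

{"fn": "send_rows", "kwargs": {"targets": [[1,0,0,-0.03,0,0,0],[1,-0.01,0,-0.03,0,0,0],[1,-0.037,0.011,0,0,0,0],[1,-0.045,0.01,0,0,0,0],[1,-0.045,0.01,0,0,0,0],[1,-0.045,0.01,0,0,0,0],[1,-0.045,0.01,0,0,0,0],[1,0,0,0.03,0,0,0],[1,0,0,0,0,0,0],[1,0,0,0,0,0,0]]}}

```text
time_s: 5.45
eef_pos: [592.3, -174.8, 143.4]
ee_rot: [0.001, 0.707, 0.707, 0.0]
force: [0.4, 0.6, 0.6]
grip_width: 0.002
grip_force: 0.0
```

```bash
python3 - <<'E'
from h import *
print(ctrl.sense()["eef_pos"])
p=ctrl.capture("wrist"); overlay(p,(532,-98),-0.075,"f.png",(100,60,330,250),2.4,0,.95)
E
```

```text
[ 592.32916618 -174.84400892  143.39012884]
```

View pics/f.png

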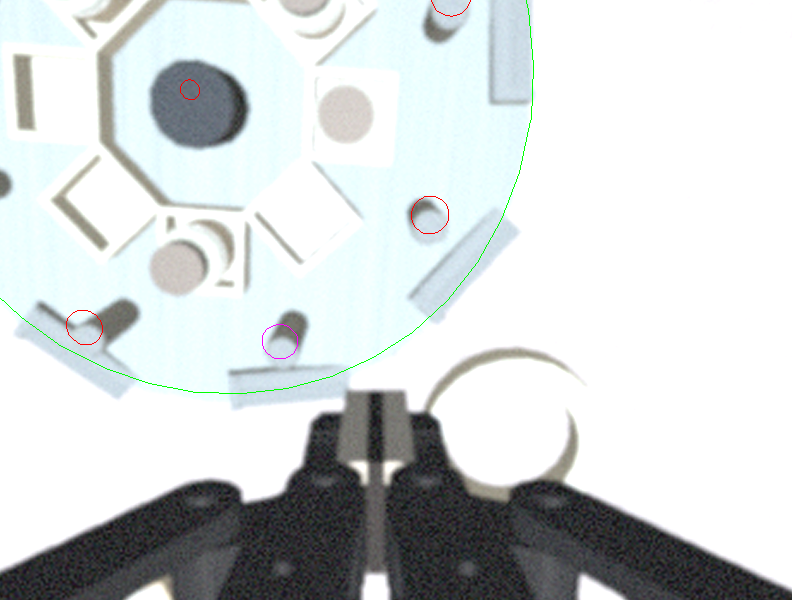

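The peg top is at (288,352) in the crop. Everything sits about 3 mm to +x and -y of the overlay, so I'm correcting the axis to (534.5, -101.5). Next I descend and make most of the push.

{"fn": "send_rows", "kwargs": {"targets": [[1,-0.004,0,0.03,0,0,0],[1,0,0,0.03,0,0,0],[1,0,0,0.025,0,0,0],[1,0,0,0.008,0,0,0],[1,-0.003,-0.008,0,0,0,0],[1,-0.002,-0.006,0,0,0,0],[1,0,-0.006,0,0,0,0],[1,0,-0.006,0,0,0,0],[1,0,-0.006,0,0,0,0],[1,0,0,0,0,0,0]]}}

```text
time_s: 6.75
eef_pos: [559.3, -183.7, 49.2]
ee_rot: [-0.001, 0.707, 0.707, -0.0]
force: [0.1, 0.1, 0.0]
grip_width: 0.005
grip_force: 0.0
```

{"fn": "send_rows", "kwargs": {"targets": [[1,0,-0.005,0,0,0,0],[1,0,-0.005,0,0,0,0],[1,0,-0.005,0,0,0,0],[1,0,-0.005,0,0,0,0],[1,0,-0.005,0,0,0,0],[1,0,-0.003,0,0,0,0],[1,0,-0.002,0,0,0,0],[1,0,0,0,0,0,0],[1,0,0,0,0,0,0],[1,0,0,0,0,0,0]]}}

```text
time_s: 8.0
eef_pos: [529.9, -184.1, 49.2]
ee_rot: [-0.0, 0.707, 0.707, -0.0]
force: [-0.2, 0.4, 0.4]
grip_width: 0.002
grip_force: 0.0
```

```bash
python3 - <<'E'
from h import *
print(ctrl.sense()["eef_pos"],ctrl.sense()["force"])
p=ctrl.capture("wrist"); overlay(p,(534.5,-101.5),-0.075,"g.png",(100,60,330,250),2.4,-.5,.95)
E
```

```text
[ 529.93803563 -184.08657653   49.2173516 ] [-0.22625964  0.40754743  0.38261235]
```

View pics/g.png

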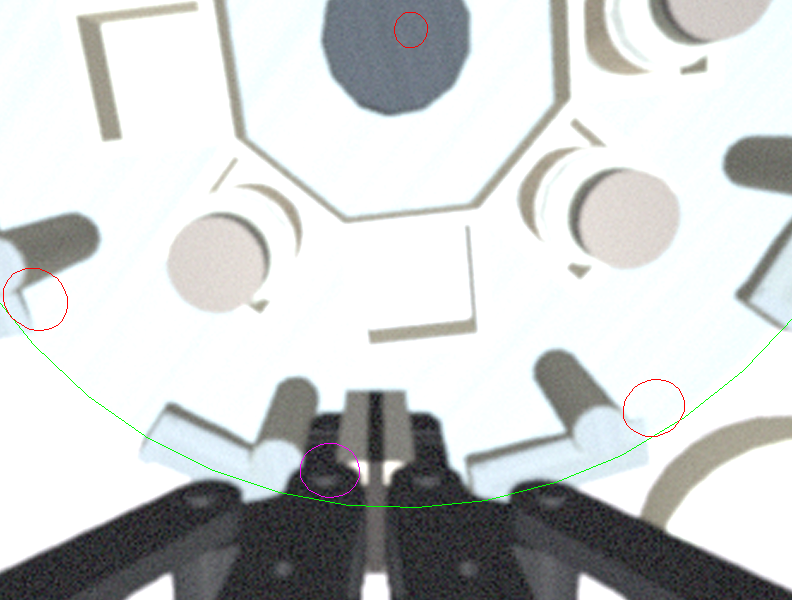

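The finger is against the peg, whose top is at (275,465) in the crop. The next peg's top is at (612,428) and the hub is at about (397,42). I'll work out the wheel angle from these.

```bash
python3 - <<'E'
from h import *
p=ctrl.capture("wrist"); s=ctrl.sense()["eef_pos"]
def pts(dT,L):
    out=[]
    for (u,v,z) in L: out.append((atz(p,(u/2.4+100-.25,v/2.4+60-.25),z-dT[2])+dT).round(1))
    return out
f=pts(np.array([592.3,-174.8,143.4])-s,[(200,103,60),(287,350,68),(89,337,68)])
g=pts(np.zeros(3),[(397,42,60),(275,466,68),(612,428,68)])
for a in (f,g):
    print(a); 
    for q in a[1:]: d=q-a[0]; print(np.linalg.norm(d[:2]),np.degrees(np.arctan2(d[1],d[0])))
print([(r["score"],atz(p,r["point"],60)) for r in ctrl.landmark_of("wheel_hub",p)])
E
```

```text
[array([ 534.9, -102.1,   60. ]), array([ 560.9, -181.8,   68. ]), array([ 494.7, -177.3,   68. ])]
83.83370443920514 -71.93246532290752
85.2706280028475 -118.12782224654468
[array([ 532.2, -103.6,   60. ]), array([ 508.2, -184.2,   68. ]), array([ 575. , -175.8,   68. ])]
84.09732457099929 -106.58178152484042
83.93259200096229 -59.34063175001987
[(0.62, array([ 533.23968953, -102.3682162 ,   60.        ]))]
```

Rotation is about -0.58 rad. I'll push another 10 mm to about -0.70, back off and rise.

{"fn": "send_rows", "kwargs": {"targets": [[1,0,-0.004,0,0,0,0],[1,0,-0.004,0,0,0,0],[1,0,-0.002,0,0,0,0],[1,0,0,0,0,0,0],[1,0,0,0,0,0,0],[1,0,0.006,0,0,0,0],[1,0,0.002,-0.01,0,0,0],[1,0,0,-0.04,0,0,0],[1,0,0,-0.044,0,0,0],[1,0,0,0,0,0,0]]}}

```text
time_s: 9.4
eef_pos: [529.6, -184.8, 147.2]
ee_rot: [0.003, 0.707, 0.707, 0.001]
force: [0.7, -0.1, -0.7]
grip_width: -0.001
grip_force: 0.0
```

```bash
python3 - <<'E'
from h import *
print(ctrl.sense()["eef_pos"],ctrl.sense()["force"])
p=ctrl.capture("wrist"); overlay(p,(533.5,-102.5),-0.075,"i.png",(100,60,330,250),2.4,-.7,.95)
E
```

```text
[ 529.56149555 -184.77498992  147.17411644] [ 0.73086546 -0.08092449 -0.74354231]
```

View pics/i.png

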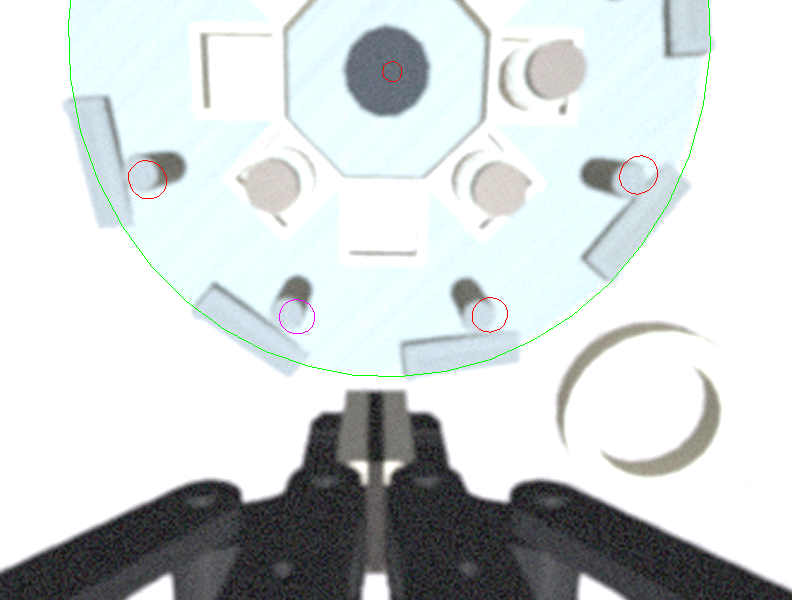

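The wheel overlay at -0.70 rad matches the pegs, and the vials are seated. Next I move to the outer side of the tab.

{"fn": "send_rows", "kwargs": {"targets": [[1,0,0,-0.043,0,0,0],[1,0.05,0.006,0,0,0,0],[1,0.05,0.006,0,0,0,0],[1,0.05,0.005,0,0,0,0],[1,0.05,0,0,0,0,0],[1,0.05,0,0,0,0,0],[1,0.049,0,0,0,0,0],[1,0,0,0.04,0,0,0],[1,0,0,0.042,0,0,0],[1,0,0,0,0,0,0]]}}

```text
time_s: 10.7
eef_pos: [543.0, 115.1, 101.2]
ee_rot: [-0.003, 0.707, 0.707, -0.003]
force: [-0.3, -0.0, 0.3]
grip_width: -0.001
grip_force: 0.0
```

{"fn": "send_rows", "kwargs": {"targets": [[1,-0.007,0,0,0,0,0],[1,-0.007,0,0,0,0,0],[1,-0.007,0,0,0,0,0],[1,-0.007,0,0,0,0,0],[1,-0.007,0,0,0,0,0],[1,-0.007,0,0,0,0,0],[1,-0.007,0,0,0,0,0],[1,-0.007,0,0,0,0,0],[1,-0.007,0,0,0,0,0],[1,0,0,0,0,0,0]]}}

```text
time_s: 11.95
eef_pos: [545.0, 51.5, 104.3]
ee_rot: [0.0, 0.707, 0.707, -0.0]
force: [-0.5, -0.8, 0.1]
grip_width: 0.002
grip_force: 0.0
```

Now retreat outward and up, then check.

{"fn": "send_rows", "kwargs": {"targets": [[1,0.02,0,0,0,0,0],[1,0.03,0,0,0,0,0],[1,0.03,0,-0.02,0,0,0],[1,0,0,-0.04,0,0,0],[1,0,0,-0.04,0,0,0],[1,0,0,-0.03,0,0,0],[1,-0.04,0,0,0,0,0],[1,-0.04,0,0,0,0,0],[1,0,0,0,0,0,0],[1,0,0,0,0,0,0]]}}

```text
time_s: 13.2
eef_pos: [544.9, 53.3, 234.3]
ee_rot: [-0.0, 0.707, 0.707, 0.0]
force: [0.1, 0.3, -0.6]
grip_width: 0.004
grip_force: 0.0
```

```bash
python3 - <<'E'
from h import *
print(ctrl.sense()["eef_pos"],ctrl.sense()["force"])
p=ctrl.capture("wrist"); overlay(p,(533.5,-101.5),-0.075,"j.png",(160,80,230,250),2.4,-.7,0)
p=ctrl.capture("side"); print([(r["score"],r["point"]) for r in ctrl.landmark_of("pawl_tab",p)])
E
```

```text
[544.92222647  53.28589875 234.2949659 ] [ 0.13160136  0.3044763  -0.5581028 ]
[(0.69, [267.5, 195.1])]
```

View pics/j.png

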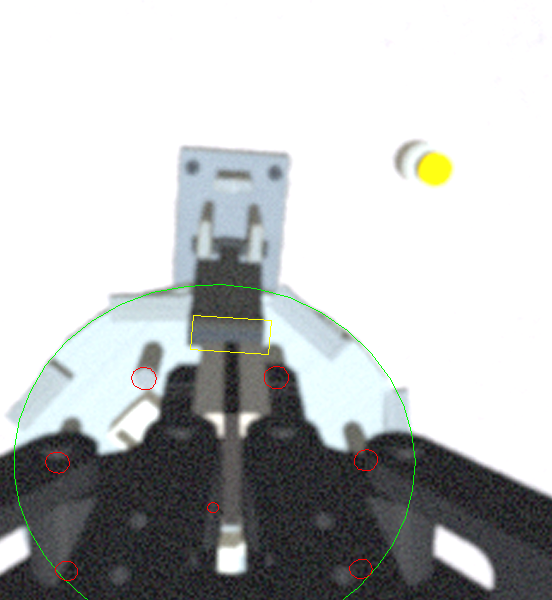

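The bar lies at the fully-in overlay, crop (230,335), and the pegs match -0.70 rad. The gripper is clear, so I'm handing in.

```bash
python3 -c "
from rig import ctrl
print(ctrl.finish_job())"
```

```text
the job is handed in; nothing more can be done
None
```

I tipped the pawl out, pushed the wheel back one notch to about -0.70 rad, let the pawl drop back in, and handed the job in; the last pictures showed the pawl down and nothing disturbed in view, but the judge returned no verdict.

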